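Load a test mandrel into a V-block rest against its stop pin

ROBOT

A 6-joint arm with a two-finger parallel gripper is mounted at the origin on a cart in front of the work surface, level with it; the furniture and walls round the work are solid. World frame = base frame: x ahead of the robot, y to its left, z up, the work surface at z = 0. Lengths are in m, angles in rad, forces in N, time in s.
With the tool pointing down it reaches from about 0.325 to 0.9 m from the base axis. Payload 6.1 kg.
Tool frame: the origin (TCP) lies on the mounting face of the last link; the fingertips stand 173 mm ahead of it and the grasp point (between the pads) lies 155 mm ahead of it; z points along the fingers, y is the line along which they close (so a half turn about z gives the same grasp; the last joint's range is limited). The gripper opens to 85 mm and grips with 20 to 120 N. Pads are 22 mm wide; open, the fingers measure 114 mm over their backs; the gripper's body (76 mm by 85 mm) begins 54 mm behind the grasp point. The pads swing forward as they close: fully open they stand 13 mm farther back than shut.
Start: joints at [1.172, 0.22, 1.526, -0, 1.395, -0.126], TCP at [0.168, 0.602, 0.405] pointing down, gripper open.
Joint ranges: [-2.98, 2.98], [-0.91, 2.08], [0.09, 2.57], [-1.24, 4.39], [0.2, 2.65], [-2.68, 2.68]. Speed limits (rad/s): [2.57, 2.57, 3.01, 3.14, 3.14, 3.14].

INTERFACE

Orientations are given as a unit quaternion [x, y, z, w].
In Python, from rig import get_state, get_image, finish_job gives the robot as it stands.
- The arm moves only by the tool carry_out, never from a script. Its argument "motion" is a list of rows, each a list of 3 entries, a list of its own where there are three numbers: the turn, a rotation vector about the tool's x, y, z in degrees, then the shift along the tool's x, y, z in mm, then the opening in per cent of the stroke, from 0 (shut) to 100 (fully open). In form: [[[ax, ay, az], [x, y, z], fingers], ...]. A call has exactly 8 rows; each row is the pose to reach, as a shift and turn from the pose commanded when the call began, along the tool's axes at that moment; what a row does not reach only later rows make up. A row lasts 1/8 s, in which the tool goes at most 62.5 mm and 10.7 degrees, less where a joint would pass 70% of its speed; a pose out of reach is approached as far as the arm can. A call with a gripper value outside its range is refused whole. The fingers move at their own pace and stop on an object; "squeeze" is the grip in N (left out, the last holds). Time passes only in rows, so rows that repeat a pose let the fingers close, or fill a call up. It gives the time, the measured TCP pose, the force, the opening and the grip force at its end, in the units of the state.
- get_state(): the state, without advancing time (a new reading comes with each control period).
- get_image(name): name is "scene" or "top" or "wrist"; returns a dict with "frame" (400x640x3 uint8, red, green, blue), "fx", "fy", "cx", "cy" (pixels), "rvec" (rotation vector, rad) and "tvec" (3), from world to camera coordinates, as OpenCV has them; the wrist camera has in their place "hand_eye" (4x4, takes a point from camera to tool coordinates, whose origin is the TCP and whose axes are the flange's). Camera axes: x right, y down, z forward; pixel columns grow to the right and rows downward; lengths in m; the calibration is good to about 2 mm. The wrist camera is an equidistant fisheye: a pixel r from the principal point sees the ray r / f radians off the axis. A picture is of the moment at which its call begins: read the wrist's pose just before it. There is no depth.
- finish_job(): hands the job in; it is judged then, once.
The state is a dict: "time_s": time; "joint_pos": joint angles; "joint_velocities": joint speeds; "joint_efforts": joint torques, N m; "position": TCP position; "eef_rot": TCP orientation; "wrist_force": force on the tool from outside, world axes, zero at the start; "torque": the same for the moment, N m; "width": opening from 0.0 (shut) to 1.0 (fully open); "finger_force": force on a finger pad.
Only numpy, scipy, OpenCV 4.12 (cv2) and the standard library are available. Lean on these libraries where they do the work, as an engineer would, in place of code of your own. Each camera call takes 0.05 s, during which the arm holds its last target. There are 200 camera calls.

TASK

Set the test mandrel up for measuring: stand the brass pin upright in the bore of the V-block rest, fully home, as an end stop; roll the steel mandrel up the ramp, without lifting it off, until it drops into both vees; then slide it along the vees until its end touches the pin. Leave the mandrel lying in the vees against the upright pin, and leave the other things on the table where they are.

Things in the scene. Friction and masses are not known exactly. Their poses are not given: they have to be found in the camera images.
- rest: V-block rest, fixed: blue base plate 185 x 145 x 6 mm (x -110..75, y -72..72 mm) with a black plastic ramp, two steel V-blocks and an aluminium stop block. Origin on the table; z up; x is the rolling direction, up the ramp to the vees; y runs along the vees towards the stop block. Turned so that y points roughly away from the robot (within 0.4 rad) and x to the robot's right.
- ramp_foot (a point): Middle of the ramp's foot (rest frame x -95, y -13, height 10 mm). The flat ramp, 110 mm wide (y -68..42), rises 30 mm over 110 mm (15 degrees) to height 40 mm at x = 15 mm. A lip closes the foot: x -101..-95 mm, as wide as the ramp, top at height 20 mm. The mandrel starts between lip and ramp.
- seat (a point): Where the mandrel's centre belongs when it lies in the vees and touches the pin: rest frame x 38.5, y -5, height 46.7 mm (the pin has 1 mm of play).
- vees (a point): Middle of the V-blocks, on their axis, level with their tops: rest frame x 38.5, y -1, height 40 mm. Two 90 degree V-blocks with the groove along y, 34 mm long each, centred at y -28 and +26 mm; they span x 16..61 mm, the groove's mouth x 23.5..53.5 mm. The mandrel's centre is 55 mm high while it crosses the near top. Past x = 61 mm is a drop: pushed too far, it falls off.
- bore (a point): Centre of the bore's mouth in the top of the stop block (rest frame x 38.5, y 58, height 28 mm). Round, 17.8 mm wide, 12 mm deep, flat bottom, mouth chamfered 1.5 mm. The pin stands out 23 mm when home. The stop block spans x 20.5..56.5, y 44..72 mm; the nearer V-block ends 15 mm from the bore's centre and is 12 mm higher than the stop block.
- mandrel: Steel test mandrel: smooth oiled slippery cylinder, diameter 30, length 110 mm, narrow dark band near each end, 0.25 to 0.5 kg, rolls freely. Origin at its centre; its y is its axis, parallel to the rest's y; x and z turn as it rolls. Starts against the lip: rest frame x -83, height 29 mm, y -36..-20 mm. Push it from behind with the two tips of the part-open gripper, spread along its axis.
- brass_pin: Brass-coloured turned pin standing upright on the table, 16 mm in diameter, 35 mm tall, narrower at the top, about 30 g. Origin at the centre of its underside, z up. It may be gripped anywhere along its height as if it were 16 mm thick.
- steel_pin: Grey steel pin, like the brass one but 38 mm tall, standing upright; bystander, leave it. Origin at the centre of its underside. It and the brass pin change places from start to start.
- loupe: Black standing loupe, 37 mm across, 35 mm tall; bystander. Origin at the centre of its underside.
- micrometer: Green micrometer lying flat, 50 x 137 x 13 mm; bystander. Origin at the centre of its underside.
- tape: Tan roll of tape lying flat, 68 mm across, 19 mm tall; bystander. Origin at the centre of its underside.
- marker: White marker with red cap, lying, 139 mm long along its y, 17 mm tall; bystander. Origin at the centre of its underside.

How it is judged:
At the end, for the whole second after the job is handed in: Mandrel at rest in both vees (centre line within 3 mm of seated, within 0.06 rad of parallel), its end within about 4 mm of touching the pin; brass pin at rest in the bore, underside within 3 mm of the bottom, within 4 mm of its centre, tilted under 0.2 rad (x of mandrel in the frame of rest between 0.0355 and 0.0415 m and z of mandrel in the frame of rest between 0.0437 and 0.0497 m and y of mandrel in the frame of rest between -0.009 and -0.001 m and angle between the y axis of mandrel and the y axis of rest, either way round below 0.06 rad and horizontal distance between brass_pin and bore below 0.004 m and height (world z) of brass_pin between 0.012 and 0.019 m and angle between brass_pin's own z axis and vertical below 0.2 rad and linear speed of each of mandrel, brass_pin below 0.01 m/s).
It fails at once if the mandrel is lifted off the rest by more than about 13 mm instead of rolled (height (world z) of mandrel above 0.068 m or (x of mandrel in the frame of rest below -0.04 m and height (world z) of mandrel above 0.055 m)).
It fails at once if a bystander (steel pin, loupe, micrometer, tape or marker) is moved by more than 25 mm (distance of any of steel_pin, loupe, micrometer, tape, marker from where it was at the start of the episode above 0.025 m).
It also fails if it takes over 61 s, if anything falls off the work surface, if the arm or the gripper's body presses on something with over 40 N, if the wrist force passes 120 N, or if a joint passes its speed limit or range.

## Working session

There is one attempt and no reset: what is moved stays moved. The work goes in short steps, Python scripts to look and compute and a tool call to move; the robot and the scene stay as the last step left them, time stands still between calls to the robot, and variables do not carry over. Pictures are saved under pics/ and viewed, at most 10 in all, crops included, and the job is handed in when it is done.

Besides the shell and the picture viewer there is one more tool, called after "Emit:" as name(argument=value, ...) on one line, values as JSON. carry_out: Moves the arm, as the interface text tells. Its arguments: {"type":"object","properties":{"motion":{"type":"array"},"squeeze":{"type":"number"}},"required":["motion"]}

```bash
mkdir -p pics; ls; cat > h.py <<'E'
import numpy as np,cv2
from rig import get_state,get_image,finish_job
from scipy.spatial.transform import Rotation as R
def ray(im,u,v):
    Rm=cv2.Rodrigues(np.array(im["rvec"],float))[0];t=np.array(im["tvec"],float).ravel()
    d=Rm.T@np.array([(u-im["cx"])/im["fx"],(v-im["cy"])/im["fy"],1.]);return -Rm.T@t,d
def onplane(im,u,v,z):
    o,d=ray(im,u,v);return o+d*(z-o[2])/d[2]
def proj(im,p):
    return cv2.projectPoints(np.array(p,float).reshape(-1,3),np.array(im["rvec"],float),np.array(im["tvec"],float),np.array([[im["fx"],0,im["cx"]],[0,im["fy"],im["cy"]],[0,0,1.]]),None)[0].reshape(-1,2)
def save(im,n,box=None,s=1):
    f=im["frame"][:,:,::-1]
    if box: f=f[box[1]:box[3],box[0]:box[2]]
    cv2.imwrite(f"pics/{n}.png",cv2.resize(f,None,fx=s,fy=s,interpolation=cv2.INTER_CUBIC))
E
python3 - <<'E'
from h import *
s=get_state();print(s)
for n in("scene","top"):
    im=get_image(n);save(im,n+"0");np.save(n+"0.npy",im,allow_pickle=True)
    Rm=cv2.Rodrigues(np.array(im["rvec"],float))[0];print(n,-Rm.T@np.array(im["tvec"]).ravel(),Rm[2],im["fx"])
E
```

```text
pics
{'time_s': 0.0, 'joint_pos': array([ 1.17189418e+00,  2.21213492e-01,  1.52758480e+00,  6.16544935e-06,
        1.39469965e+00, -1.26135912e-01]), 'joint_velocities': array([-0.00074158, -0.00123689, -0.00064369, -0.00124534, -0.00041586,
       -0.0002175 ]), 'joint_efforts': array([ 9.46157852e-04, -4.96900606e+01, -3.89399385e+01, -1.47513413e-05,
        1.10707924e-02,  1.06035091e-05]), 'position': array([0.16829419, 0.60164233, 0.40362068]), 'eef_rot': array([ 1.35961193e-01,  9.90713706e-01, -9.19216381e-04, -2.50154614e-04]), 'wrist_force': array([-0.88644833,  0.13641616,  0.38429579]), 'torque': array([ 0.00858805,  0.00494272, -0.0244421 ]), 'finger_force': 0.0, 'width': 0.9969941350671423}
scene [ 0.18402773 -0.47553369  0.68169361] [ 0.33655411  0.69361801 -0.63688727] 432.3541526728297
top [0.40730204 0.20228172 1.16809923] [ 0.10098374 -0.00477068 -0.99487664] 404.3648103646051
```

View pics/top0.png

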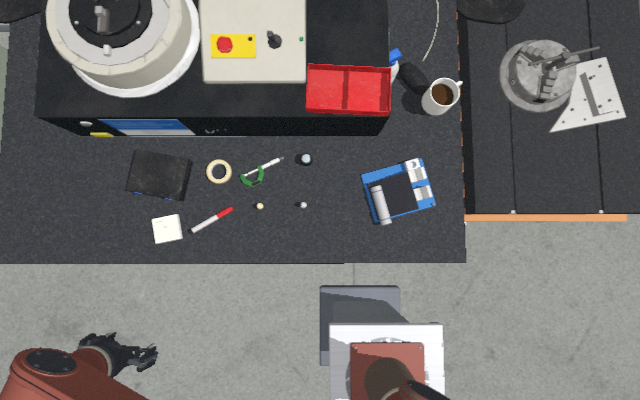

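View pics/scene0.png

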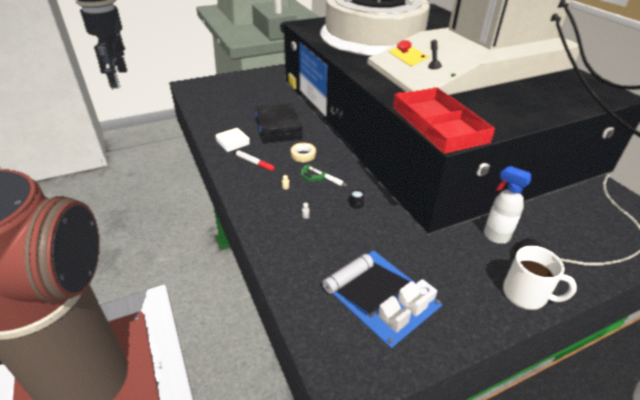

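The top view shows the brass pin at about (260,206), the steel pin at (304,205), and the rest around (400,190) with the mandrel near (381,203). The scene view shows the same things: brass at (286,182), steel at (306,211) and the rest at (382,297).

```bash
python3 - <<'E'
from h import *
T=np.load("top0.npy",allow_pickle=True).item();S=np.load("scene0.npy",allow_pickle=True).item()
def blob(im,box,z,f):
    x0,y0,x1,y1=box;c=im["frame"][y0:y1,x0:x1]
    m=f(c.astype(int)).astype(np.uint8);n,l,st,ce=cv2.connectedComponentsWithStats(m)
    i=1+np.argmax(st[1:,4]);u=ce[i]+[x0,y0];print(st[i],u,onplane(im,*u,z).round(4),c[l==i].mean(0));return u
br=lambda c:c.sum(2)>270
for n,a,b in(("brass",(250,196,270,216),(276,172,296,192)),("steel",(294,196,314,214),(296,201,316,221))):
    print(n);blob(T,a,.018,br);blob(S,b,.018,br)
def blue(im,box):
    x0,y0,x1,y1=box;h=cv2.cvtColor(im["frame"][y0:y1,x0:x1],cv2.COLOR_RGB2HSV)
    m=((h[...,0]>95)&(h[...,0]<125)&(h[...,1]>120)&(h[...,2]>60)).astype(np.uint8)
    p=np.argwhere(m)[:,::-1].astype(float)+[x0,y0]
    return np.array([onplane(im,*q,.006)[:2] for q in p])
for im,b in((T,(350,150,445,232)),(S,(310,240,450,350))):
    w=blue(im,b);r=cv2.minAreaRect((w*1000).astype(np.float32));print(r,cv2.boxPoints(r).round(1).tolist(),len(w))
E
```

```text
brass
[ 7  7  7  7 39] [259.76923077 205.71794872] [0.4838 0.3569 0.018 ] [206.30769231 195.46153846 162.02564103]
[  5   2   9  16 119] [285.15966387 181.93277311] [0.4821 0.3508 0.018 ] [197.17647059 183.18487395 146.8487395 ]
steel
[ 6  6  7  7 39] [303.15384615 204.82051282] [0.4863 0.2334 0.018 ] [175.61538462 174.15384615 171.94871795]
[  5   1   9  18 133] [305.2406015  210.34586466] [0.4851 0.2294 0.018 ] [175.7518797  170.33082707 165.94736842]
((531.0086669921875, -40.04304504394531), (145.8632049560547, 186.9249725341797), 15.595451354980469) [[435.6000061035156, 30.399999618530273], [485.8999938964844, -149.6999969482422], [626.4000244140625, -110.5], [576.0999755859375, 69.5999984741211]] 976
((528.076416015625, -45.3873291015625), (147.8505401611328, 186.84803771972656), 15.373779296875) [[432.0, 25.100000381469727], [481.6000061035156, -155.10000610351562], [624.0999755859375, -115.9000015258789], [574.5999755859375, 64.30000305175781]] 1664
```

Emit:
carry_out(motion=[[[0, 0, -4], [-45, -19, 0], 100], [[0, 0, -8], [-95, -39, 10], 100], [[0, 0, -12], [-145, -60, 20], 100], [[0, 0, -16], [-195, -80, 30], 100], [[0, 0, -20], [-245, -100, 40], 100], [[0, 0, -24], [-290, -120, 50], 100], [[0, 0, -28], [-335, -139, 60], 100], [[0, 0, -31], [-370, -154, 70], 100]])

```text
time_s: 1.1
position: [0.4845, 0.3523, 0.3339]
eef_rot: [-0.134, 0.991, -0.0, -0.0]
wrist_force: [-0.5, 1.0, 0.3]
width: 1.001
finger_force: 0.0
```

```bash
cat >> h.py <<'E'
def wray(s,im,u,v):
    # fisheye ray -> world origin, direction
    f=im["fx"];x=(u-im["cx"])/im["fx"];y=(v-im["cy"])/im["fy"];th=np.hypot(x,y)
    k=np.sin(th)/th if th>1e-9 else 1
    d=np.array([x*k,y*k,np.cos(th)]);H=np.array(im["hand_eye"]);Rw=R.from_quat(s["eef_rot"]).as_matrix()
    return Rw@H[:3,3]+s["position"],Rw@H[:3,:3]@d
def wplane(s,im,u,v,z):
    o,d=wray(s,im,u,v);return o+d*(z-o[2])/d[2]
def wproj(s,im,p):
    H=np.array(im["hand_eye"]);Rw=R.from_quat(s["eef_rot"]).as_matrix()
    c=(np.array(p,float).reshape(-1,3)-s["position"])@Rw;c=(c-H[:3,3])@H[:3,:3]
    r=np.hypot(c[:,0],c[:,1]);th=np.arctan2(r,c[:,2])
    return np.c_[im["cx"]+im["fx"]*th*c[:,0]/r,im["cy"]+im["fy"]*th*c[:,1]/r]
def wget(n):
    s=get_state();im=get_image("wrist");save(im,n);np.save(n+".npy",(s,im),allow_pickle=True);return s,im
def off(s,p,extra=None):
    "world point minus TCP, in tool axes, mm"
    return (R.from_quat(s["eef_rot"]).inv().apply(np.array(p)-s["position"])*1000).round(1)
E
python3 - <<'E'
from h import *
s,im=wget("w1");print(s["time_s"],s["position"],R.from_quat(s["eef_rot"]).as_matrix().round(3));print(im["hand_eye"],im["fx"],im["cx"],im["cy"])
print(wproj(s,im,[[.483,.354,.018],[.486,.231,.018]]))
E
```

```text
1.1 [0.48448732 0.35231991 0.33392379] [[-0.964 -0.266 -0.001]
 [-0.266  0.964 -0.   ]
 [ 0.001 -0.    -1.   ]]
[[ 7.23521137e-04 -9.54097689e-01 -2.99494702e-01  7.64929046e-02]
 [ 9.99999446e-01  4.61174838e-04  9.46644089e-04 -1.89808284e-04]
 [-7.65071517e-04 -2.99495221e-01  9.54097494e-01  3.12344055e-02]
 [ 0.00000000e+00  0.00000000e+00  0.00000000e+00  1.00000000e+00]] 309.70691628693146 316.3422780647006 201.33622770641563
[[318.46641165 187.621502  ]
 [196.24448381 158.79761863]]
```

View pics/w1.png

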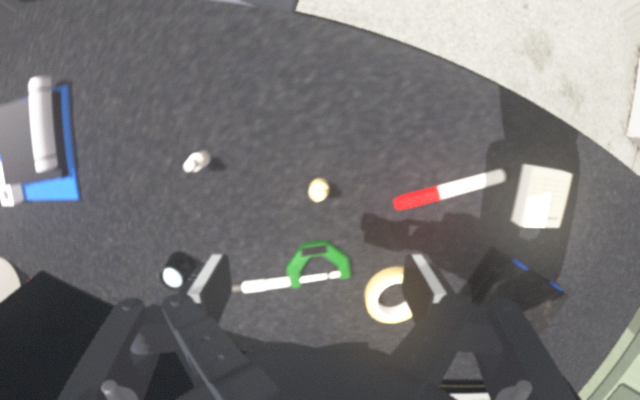

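The wrist view shows the brass pin at (318,189), the steel pin at (197,161), and the green micrometer with its near edge at about (318,243). The fingers are wide open.

```bash
python3 - <<'E'
from h import *
s,im=np.load("w1.npy",allow_pickle=True)
c=im["frame"][172:207,300:337].astype(int);m=(c.sum(2)>270).astype(np.uint8)
n,l,st,ce=cv2.connectedComponentsWithStats(m);i=1+np.argmax(st[1:,4]);u=ce[i]+[300,172]
print(st[i],u,c[l==i].mean(0));p=wplane(s,im,*u,.0175);print(p,off(s,p))
# base/top edge along the view: check extents
for v in (172+st[i][1],172+st[i][1]+st[i][3]): print([wplane(s,im,u[0],v,z).round(4) for z in(0,.035)])
print("microm edge",wplane(s,im,318,242,.013),"marker",wplane(s,im,394,204,.017))
E
```

```text
[   0    0   37   35 1193] [316.74434199 188.89103101] [156.65632858 151.26823135 142.08298407]
[0.48477152 0.35279248 0.0175    ] [ -0.6   0.5 316.4]
[array([0.4725, 0.3494, 0.    ]), array([0.4653, 0.3474, 0.035 ])]
[array([0.5079, 0.3592, 0.    ]), array([0.4967, 0.3561, 0.035 ])]
microm edge [0.54000706 0.36944527 0.013     ] marker [0.47918039 0.43065452 0.017     ]
```

```bash
python3 - <<'E'
from h import *
s,im=np.load("w1.npy",allow_pickle=True)
h=cv2.cvtColor(im["frame"][165:215,290:345],cv2.COLOR_RGB2HSV)
for t in(60,80,110):
    m=((h[...,1]>t)&(h[...,2]>100)).astype(np.uint8)
    n,l,st,ce=cv2.connectedComponentsWithStats(m);i=1+np.argmax(st[1:,4]);u=ce[i]+[290,165]
    print(t,st[i]+[290,165,0,0,0],u,[off(s,wplane(s,im,*u,z)) for z in(.0175,.02)])
    v0,v1=165+st[i][1],165+st[i][1]+st[i][3]
    print(off(s,wplane(s,im,u[0],v0,.0)),off(s,wplane(s,im,u[0],v1,.035)),off(s,wplane(s,im,290+st[i][0],u[1],.02)),off(s,wplane(s,im,290+st[i][0]+st[i][2],u[1],.02)))
E
```

```text
60 [308 178  22  25 136] [320.30882353 187.66911765] [array([  0.6,   3.9, 316.4]), array([  1.3,   3.8, 313.9])]
[  6.    4.1 333.9] [ -9.1   3.7 298.9] [  1.3  -7.8 313.9] [  1.3  13.  313.9]
80 [326 189   2   5   8] [326.625 191.   ] [array([ -2.7,   9.9, 316.4]), array([ -2. ,   9.8, 313.9])]
[ -5.4  10.5 333.9] [ -0.6   9.3 298.9] [ -2.    9.2 313.9] [ -2.   11.1 313.9]Traceback (most recent call last):
  File "<stdin>", line 6, in <module>
    return _wrapfunc(a, 'argmax', axis=axis, out=out, **kwds)
    return bound(*args, **kwds)
ValueError: attempt to get argmax of an empty sequence
```

```bash
python3 - <<'E'
from h import *
s,im=np.load("w1.npy",allow_pickle=True)
c=im["frame"][165:215,290:345].astype(int)
print(np.percentile(c.sum(2),[5,25,50,75,90,95]))
for t in(320,350,400,450):
    m=(c.sum(2)>t).astype(np.uint8)
    n,l,st,ce=cv2.connectedComponentsWithStats(m);i=1+np.argmax(st[1:,4]);u=ce[i]+[290,165]
    v0,v1=165+st[i][1],165+st[i][1]+st[i][3];a,b=290+st[i][0],290+st[i][0]+st[i][2]
    print(t,st[i],u,off(s,wplane(s,im,*u,.018)),off(s,wplane(s,im,u[0],v0,.0)),off(s,wplane(s,im,u[0],v1,.035)),off(s,wplane(s,im,a,u[1],.02)),off(s,wplane(s,im,b,u[1],.02)))
E
```

```text
[271.9 314.  325.  341.  678.  753. ]
320 [   0    0   42   50 1371] [308.99124726 188.84318016] [ -0.4  -6.9 315.9] [ 19.3  -7.2 333.9] [-20.7  -6.7 298.9] [ 1.000e-01 -2.490e+01  3.139e+02] [2.000e-01 1.490e+01 3.139e+02]
350 [ 15  12  25  27 479] [317.66179541 189.82463466] [ -1.4   1.3 315.9] [  7.    1.4 333.9] [-10.1   1.3 298.9] [ -0.8 -10.7 313.9] [ -0.8  13.  313.9]
400 [ 17  13  22  25 428] [317.70794393 189.8271028 ] [ -1.4   1.4 315.9] [  6.    1.5 333.9] [ -9.1   1.3 298.9] [ -0.8  -8.8 313.9] [ -0.8  12.1 313.9]
450 [ 18  13  21  25 396] [317.75       189.93181818] [ -1.5   1.4 315.9] [  6.    1.5 333.9] [ -9.1   1.4 298.9] [ -0.9  -7.8 313.9] [ -0.9  12.1 313.9]
```

Emit:
carry_out(motion=[[[0, 0, 0], [-1.5, 1.5, 40], 80], [[0, 0, 0], [-1.5, 1.5, 80], 70], [[0, 0, 0], [-1.5, 1.5, 115], 60], [[0, 0, 0], [-1.5, 1.5, 138], 50], [[0, 0, 0], [-1.5, 1.5, 147], 50], [[0, 0, 0], [-1.5, 1.5, 147], 0], [[0, 0, 0], [-1.5, 1.5, 147], 0], [[0, 0, 0], [-1.5, 1.5, 147], 0]], squeeze=40)

```text
time_s: 2.15
position: [0.4848, 0.3561, 0.189]
eef_rot: [-0.134, 0.991, 0.0, 0.001]
wrist_force: [-0.1, 0.1, -0.7]
width: 0.163
finger_force: 39.0
```

Emit:
carry_out(motion=[[[0, 0, 0], [0, 0, -50], 0], [[0, 0, 0], [0, -20, -100], 0], [[0, 0, 0], [2, -75, -125], 0], [[0, 0, 0], [5, -135, -145], 0], [[0, 0, 0], [8, -195, -150], 0], [[0, 0, 0], [11, -255, -150], 0], [[0, 0, 0], [14, -315, -150], 0], [[0, 0, 0], [16, -375, -150], 0]])

```text
time_s: 3.15
position: [0.5684, -0.012, 0.3389]
eef_rot: [-0.134, 0.991, -0.0, 0.001]
wrist_force: [1.4, 0.1, -0.0]
width: 0.174
finger_force: 39.1
```

Emit:
carry_out(motion=[[[0, 0, 0], [0, -20, 0], 0], [[0, 0, 0], [0, -35, 0], 0], [[0, 0, 0], [0, -42, 0], 0], [[0, 0, 0], [0, -42, 0], 0], [[0, 0, 0], [0, -42, 0], 0], [[0, 0, 0], [0, -42, 0], 0], [[0, 0, 0], [0, -42, 0], 0], [[0, 0, 0], [0, -42, 0], 0]])

```text
time_s: 4.15
position: [0.5793, -0.0504, 0.3377]
eef_rot: [-0.134, 0.991, -0.0, 0.0]
wrist_force: [-0.0, 0.4, -0.9]
width: 0.167
finger_force: 39.2
```

```bash
python3 - <<'E'
from h import *
s,im=wget("w2");print(s["time_s"],s["position"],s["width"],R.from_quat(s["eef_rot"]).as_matrix().round(3))
E
```

```text
4.15 [ 0.57934508 -0.05040064  0.33771373] 0.16692435757984994 [[-0.964 -0.265  0.   ]
 [-0.265  0.964 -0.   ]
 [-0.    -0.    -1.   ]]
```

View pics/w2.png

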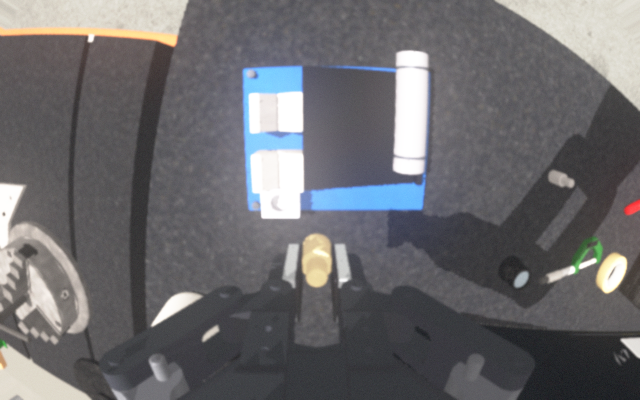

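The wrist view shows the rest with plate corners near (244,68), (246,211) and (424,211). The bore is at about (280,203), the mandrel runs from (411,52) to (409,174), and the pin is held at (317,255).

```bash
cat > rest.py <<'E'
from h import *
def rest(s,im,box=(225,50,450,222)):
    x0,y0,x1,y1=box
    h=cv2.cvtColor(im["frame"][y0:y1,x0:x1],cv2.COLOR_RGB2HSV)
    m=((h[...,0]>95)&(h[...,0]<125)&(h[...,1]>120)&(h[...,2]>60)).astype(np.uint8)
    m=cv2.morphologyEx(m,cv2.MORPH_OPEN,np.ones((3,3),np.uint8))
    p=np.argwhere(m)[:,::-1]+[x0,y0]
    w=np.array([wplane(s,im,*q,.006)[:2] for q in p])*1000
    return cv2.minAreaRect(w.astype(np.float32)),w
E
python3 - <<'E'
from rest import *
s,im=np.load("w2.npy",allow_pickle=True)
r,w=rest(s,im);print(r);print(cv2.boxPoints(r))
a=np.deg2rad(r[2]); 
for aa in (a,a+np.pi/2): print(np.cos(aa),np.sin(aa))
# bore: dark pixels inside stop block
c=im["frame"][188:220,258:304].astype(int).sum(2);print(c[::2,::2])
E
```

```text
((530.4577026367188, -41.949546813964844), (144.70361328125, 184.5976104736328), 15.388260841369629)
[[ 436.20746    27.841158]
 [ 485.19196  -150.1386  ]
 [ 624.70795  -111.74025 ]
 [ 575.72345    66.2395  ]]
0.9641497929861558 0.2653585813286487
-0.26535858132864876 0.9641497929861557
[[765 765 753 733 743 742 745 749 754 754 740 757 765 765 765 765 765 765
  765 765 765 765 761]
 [765 765 760 756 746 736 760 765 765 765 765 765 765 765 765 765 765 765
  765 765 765 765 762]
 [761 765 765 765 765 765 765 765 765 765 765 765 765 765 765 765 765 765
  765 765 765 748 671]
 [623 756 765 765 765 765 765 765 765 762 760 765 765 765 765 765 765 765
  765 765 764 587 468]
 [608 753 765 765 765 765 765 763 738 714 717 765 765 765 765 765 765 765
  765 765 764 575 454]
 [600 741 765 765 765 765 765 725 703 700 731 765 765 765 765 765 765 765
  765 765 764 582 457]
 [590 729 765 765 765 765 760 680 692 693 758 765 765 765 765 765 765 765
  765 765 764 584 456]
 [528 710 765 765 765 765 740 650 681 693 760 765 765 765 765 765 765 765
  765 765 764 581 460]
 [508 633 765 765 765 765 747 647 671 711 765 765 765 765 765 765 765 765
  765 765 765 614 463]
 [530 641 765 765 765 765 761 675 638 680 754 765 765 765 765 765 765 765
  765 765 765 613 465]
 [558 648 765 765 765 765 765 728 663 642 664 743 763 765 764 765 765 765
  765 765 765 606 441]
 [509 574 765 765 765 765 765 765 755 720 684 681 737 762 765 765 765 765
  765 765 765 586 388]
 [408 510 765 765 765 765 765 765 765 765 763 763 765 765 765 765 765 765
  765 765 765 565 354]
 [398 468 765 765 765 765 765 765 765 765 765 765 765 765 765 765 765 765
  765 765 765 556 380]
 [395 440 762 765 765 765 765 765 765 765 765 765 765 765 765 765 765 765
  765 765 762 524 405]
 [389 394 565 648 655 658 664 666 661 666 668 672 671 675 672 669 671 673
  678 674 603 432 402]]
```

```bash
python3 - <<'E'
from h import *
s,im=np.load("w2.npy",allow_pickle=True)
save(im,"w2c",(240,40,440,290),2.4)
E
```

```text
(no output)
```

View pics/w2c.png

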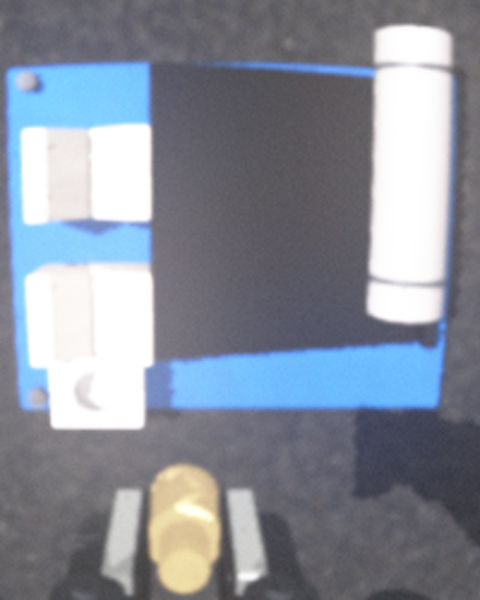

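The enlarged crop shows the pin in the fingers with its underside edge at about v=234 (u 302–331) and its narrow top at v≈283. The stop block spans u 261–300 with its outer edge at v≈218, and the bore is centred near (280,203).

```bash
cat >> rest.py <<'E'
O=np.array([.5351,-.0588]);X=np.array([.2654,-.9641]);Y=np.array([.9641,.2654])
def tor(p): d=np.array(p)[:2]-O;return np.array([d@X,d@Y])*1000
def tow(x,y,z): return np.r_[O+(x*X+y*Y)/1000,z/1000]
E
python3 - <<'E'
from rest import *
s,im=np.load("w2.npy",allow_pickle=True)
for u,v in((260.8,208),(300.4,208),(280.5,218.3),(280.3,203.5)): print("stop",tor(wplane(s,im,u,v,.028)).round(1))
print("V ends", [tor(wplane(s,im,u,v,.04)).round(1) for u,v in((250,92),(250,132.5),(303,110),(303,170))])
for u,v in((317,233.8),(302.5,245),(331.3,245)): print("pin",off(s,wplane(s,im,u,v,.1487)))
print("pin top",[off(s,wplane(s,im,317,v,.1837)) for v in(272,287)])
# mandrel ends: z=29 center; silhouettes
for u,v in((411,51),(411,174),(427,110),(394,110)): print("man",[tor(wplane(s,im,u,v,z)).round(1) for z in(.029,.044)])
print("to bore",off(s,tow(38.5,58,28)), s["position"])
print(wproj(s,im,[tow(38.5,58,28),tow(-110,-72,6),tow(75,72,6)]))
E
```

```text
stop [56.8 62.5]
stop [18.7 62.4]
stop [38.1 73. ]
stop [37.8 58. ]
V ends [array([ 60.4, -46. ]), array([ 61.3, -10.6]), array([ 14.9, -29.2]), array([15.3, 23.2])]
pin [  8.1   0.3 189. ]
pin [  1.2  -7.8 189. ]
pin [  1.2   8.4 189. ]
pin top [array([  4.2,   0.3, 154. ]), array([ -4.1,   0.3, 154. ])]
man [array([-81.8, -86.8]), array([-77.2, -83.8])]
man [array([-85.9,  28.4]), array([-81. ,  25.1])]
man [array([-98.3, -32.7]), array([-92.8, -32.6])]
man [array([-66.4, -30.8]), array([-62.6, -30.9])]
to bore [-13.1 -34.8 309.7] [ 0.57934508 -0.05040064  0.33771373]
[[279.5252288  203.52088896]
 [430.86125168  71.8393824 ]
 [247.82593459 209.79926332]]
```

Emit:
carry_out(motion=[[[0, 0, 0], [-4, -11, 5], 0], [[0, 0, 0], [-9, -24, 20], 0], [[0, 0, 0], [-13, -34.5, 50], 0], [[0, 0, 0], [-13, -34.5, 80], 0], [[0, 0, 0], [-13, -34.5, 100], 0], [[0, 0, 0], [-13, -34.5, 110], 0], [[0, 0, 0], [-13, -34.5, 113], 0], [[0, 0, 0], [-13, -34.5, 113], 0]])

```text
time_s: 5.2
position: [0.6015, -0.0805, 0.2255]
eef_rot: [-0.134, 0.991, -0.0, 0.001]
wrist_force: [-0.1, -0.5, -0.5]
width: 0.165
finger_force: 39.2
```

```bash
python3 - <<'E'
from rest import *
s,im=wget("w3");print(s["position"],tor(s["position"]),off(s,tow(38.5,58,28)))
save(im,"w3c",(220,150,420,350),3)
E
```

```text
[ 0.60148455 -0.08046909  0.22547419] [38.5096259  58.25036967] [  0.5   0.2 197.5]
```

View pics/w3c.png

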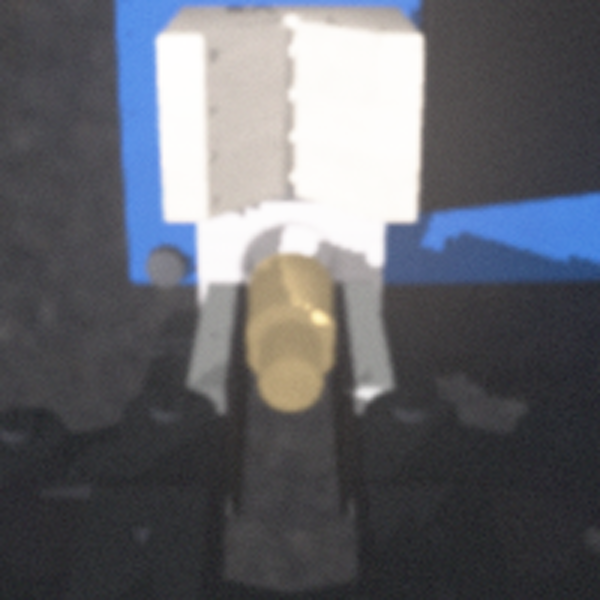

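The crop shows the pin centred laterally over the bore (both at about u=291 in the crop), just above the mouth. I'll insert it slowly.

Emit:
carry_out(motion=[[[0, 0, 0], [0.5, 0, 4], 0], [[0, 0, 0], [0.5, 0, 7], 0], [[0, 0, 0], [0.5, 0, 10], 0], [[0, 0, 0], [0.5, 0, 12], 0], [[0, 0, 0], [0.5, 0, 14], 0], [[0, 0, 0], [0.5, 0, 16], 0], [[0, 0, 0], [0.5, 0, 16], 0], [[0, 0, 0], [0.5, 0, 16], 0]])

```text
time_s: 6.25
position: [0.6006, -0.0805, 0.2086]
eef_rot: [-0.134, 0.991, -0.0, 0.0]
wrist_force: [2.0, -0.5, -1.4]
width: 0.17
finger_force: 39.1
```

Emit:
carry_out(motion=[[[0, 0, 0], [0, 0, 2], 0], [[0, 0, 0], [0, 0, 4], 0], [[0, 0, 0], [0, 0, 5], 0], [[0, 0, 0], [0, 0, 5], 0], [[0, 0, 0], [0, 0, 5], 25], [[0, 0, 0], [0, 0, 5], 35], [[0, 0, 0], [0, 0, 5], 35], [[0, 0, 0], [0, 0, 5], 35]])

```text
time_s: 7.25
position: [0.6004, -0.0805, 0.2035]
eef_rot: [-0.134, 0.991, 0.0, -0.0]
wrist_force: [-0.2, 0.2, -0.4]
width: 0.35
finger_force: 0.0
```

Emit:
carry_out(motion=[[[0, 0, 0], [0, 0, -15], 35], [[0, 0, 0], [0, 0, -40], 35], [[0, 0, 0], [0, 0, -75], 35], [[0, 0, 0], [0, 10, -110], 35], [[0, 0, 0], [5, 30, -130], 35], [[0, 0, 0], [10, 45, -135], 35], [[0, 0, 0], [10, 45, -135], 35], [[0, 0, 0], [10, 45, -135], 35]])

```text
time_s: 8.25
position: [0.5787, -0.04, 0.3377]
eef_rot: [-0.134, 0.991, 0.0, -0.001]
wrist_force: [-0.0, -0.3, -0.1]
width: 0.35
finger_force: 0.0
```

```bash
python3 - <<'E'
from rest import *
s,im=wget("w4");print(s["joint_pos"],s["position"],off(s,tow(-150,-29,200)))
print("pin top if home",wproj(s,im,[tow(38.5,58,51),tow(38.5,58,28)]))
save(im,"w4c",(220,40,470,290),2.4)
E
```

```text
[-2.04756104e-01  1.71005458e-01  1.71282829e+00 -3.12866530e-04
  1.25921833e+00 -2.04385798e+00] [ 0.57872128 -0.03995284  0.33767901] [ 75.9 143.3 137.8]
pin top if home [[264.89349218 209.63807199]
 [268.66058607 201.80828772]]
```

View pics/w4c.png

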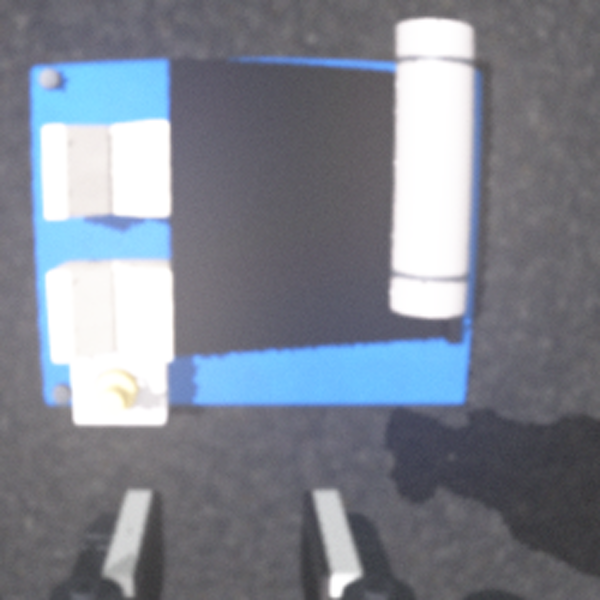

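The crop shows the pin standing in the bore around crop (118,387), and the mandrel still at the foot of the ramp. I'll check the extents of the brass mask.

```bash
python3 - <<'E'
from rest import *
s,im=np.load("w4.npy",allow_pickle=True)
f=im["frame"][188:222,250:292].astype(int);d=f[...,0]-f[...,2]
m=(d>25).astype(np.uint8)
for r in m: print("".join(".#"[k] for k in r))
print(wproj(s,im,[tow(38.5,58-8,28),tow(38.5-8,58,28),tow(38.5+8,58,28),tow(38.5,58+4,51),tow(38.5,58-4,51),tow(38.5,66,43)])-[250,188])
E
```

```text
..........................................
..........................................
..........................................
..........................................
..........................................
..........................................
..................####....................
...................#####..................
.....................####.................
......................####................
........................###...............
........................###...............
.................###.....##...............
................######...###..............
...............#########.###..............
.................###########..............
...................########...............
....................#######...............
....................#######...............
.....................#####................
.....................#####................
.....................####.................
..........................................
..........................................
..........................................
..........................................
..........................................
..........................................
..........................................
..........................................
..........................................
..........................................
..........................................
..........................................
[[18.28784295  5.71110489]
 [26.98232811 13.81053668]
 [10.40708559 13.80582596]
 [15.12926694 25.91834504]
 [14.66217243 17.31731208]
 [16.7093825  27.09758179]]
```

Emit:
carry_out(motion=[[[0, 0, 10], [10, 15, 0], 40], [[0, 0, 20], [20, 30, 0], 50], [[0, 0, 30], [30, 50, 0], 50], [[0, 0, 40], [40, 70, 0], 50], [[0, 0, 50], [50, 90, 0], 50], [[0, 0, 60], [60, 110, 0], 50], [[0, 0, 70], [70, 125, 0], 50], [[0, 0, 80], [76, 130, 0], 50]])

```text
time_s: 9.3
position: [0.4707, 0.0656, 0.3378]
eef_rot: [0.537, 0.844, -0.0, -0.001]
wrist_force: [0.6, -0.7, 0.3]
width: 0.5
finger_force: 0.0
```

Emit:
carry_out(motion=[[[0, 0, 6], [0, 0, 10], 50], [[0, 0, 10], [0, 0, 30], 50], [[0, 0, 10], [0, 0, 50], 50], [[0, 0, 10], [0, 0, 65], 50], [[0, 0, 10], [0, 0, 75], 50], [[0, 0, 10], [0, 0, 80], 50], [[0, 0, 10], [0, 0, 80], 50], [[0, 0, 10], [0, 0, 80], 50]])

```text
time_s: 10.3
position: [0.4716, 0.0654, 0.2593]
eef_rot: [0.606, 0.795, 0.0, 0.0]
wrist_force: [0.3, 0.6, -0.7]
width: 0.5
finger_force: 0.0
```

```bash
python3 - <<'E'
from rest import *
s,im=wget("w5");print(s["position"],tor(s["position"]),R.from_quat(s["eef_rot"]).as_matrix().round(4),R.from_quat(s["eef_rot"]).inv().apply(np.r_[X,0]))
E
```

```text
[0.47159945 0.06541592 0.25933376] [-136.60961394  -28.25397572] [[-2.651e-01  9.642e-01  1.200e-03]
 [ 9.642e-01  2.651e-01 -0.000e+00]
 [-4.000e-04  1.100e-03 -1.000e+00]] [-9.99962881e-01  2.87765224e-04  3.53169041e-04]
```

View pics/w5.png

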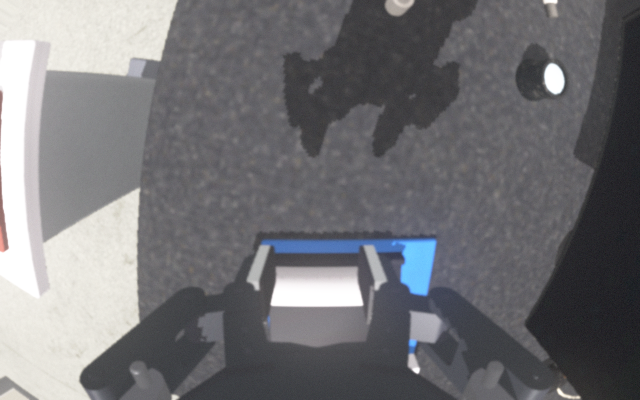

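The view shows the tool square to the rest, with the two tips (258,265) and (372,265) behind and above the mandrel at (317,285). I'll descend.

Emit:
carry_out(motion=[[[0, 0, 0], [0, 0, 20], 50], [[0, 0, 0], [0, 0, 40], 50], [[0, 0, 0], [0, 0, 55], 50], [[0, 0, 0], [0, 0, 62], 50], [[0, 0, 0], [-6, 0, 62], 50], [[0, 0, 0], [-12, 0, 62], 50], [[0, 0, 0], [-17, 0, 62], 50], [[0, 0, 0], [-21, 0, 62], 50]])

```text
time_s: 11.35
position: [0.4772, 0.0447, 0.1971]
eef_rot: [0.606, 0.795, 0.0, 0.0]
wrist_force: [0.3, 0.1, 0.3]
width: 0.502
finger_force: 0.0
```

Emit:
carry_out(motion=[[[0, 0, 0], [-4, 0, 0], 50], [[0, 0, 0], [-8, 0, -0.5], 50], [[0, 0, 0], [-12, 0, -1.6], 50], [[0, 0, 0], [-17, 0, -3], 50], [[0, 0, 0], [-22, 0, -4.4], 50], [[0, 0, 0], [-27, 0, -5.7], 50], [[0, 0, 0], [-32, 0, -7], 50], [[0, 0, 0], [-36, 0, -8], 50]])

```text
time_s: 12.35
position: [0.4865, 0.0101, 0.2048]
eef_rot: [0.606, 0.795, 0.0, 0.0]
wrist_force: [-0.7, 4.5, 1.0]
width: 0.497
finger_force: 1.8
```

```bash
python3 - <<'E'
from rest import *
s,im=wget("w6");print(tor(s["position"]),s["position"],s["wrist_force"])
T=get_image("top");np.save("t6.npy",T,allow_pickle=True);S=get_image("scene");np.save("s6.npy",S,allow_pickle=True)
a=cv2.resize(im["frame"][220:400,200:440],None,fx=2,fy=2)
b=cv2.resize(S["frame"][240:350,310:450],None,fx=2.5,fy=2.5)
c=np.zeros((max(a.shape[0],b.shape[0]),a.shape[1]+b.shape[1]-30*0,3),np.uint8);c[:a.shape[0],:a.shape[1]]=a;c[:b.shape[0],a.shape[1]:]=b
c=cv2.resize(c,(800,int(c.shape[0]*800/c.shape[1])))
cv2.imwrite("pics/c6.png",c[:,:,::-1])
E
```

```text
[-79.31158283 -28.58794185] [0.48648547 0.01008216 0.2048138 ] [-0.65456722  4.47165588  1.04545103]
```

View pics/c6.png

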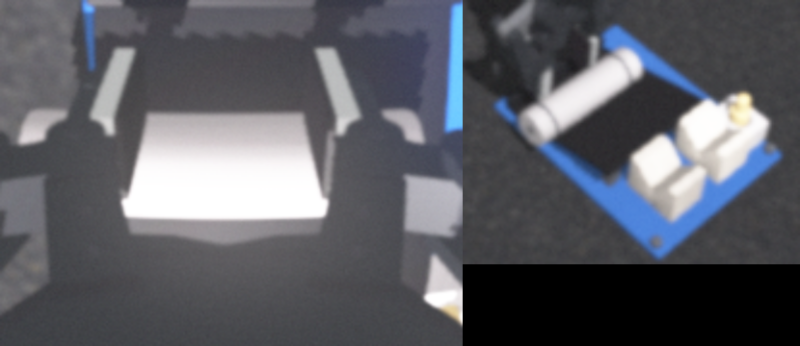

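The composite shows the mandrel parallel on the ramp with both tips behind it. Its rear contour is at wrist pixel (316,278), and the brass pin is upright in the bore.

```bash
cat >> rest.py <<'E'
def mand(s,im,u=316,lo=262,hi=310):
    col=im["frame"][lo:hi,u-8:u+9].astype(int).sum(2).mean(1);v=lo+np.argmax(np.diff(col))+.5
    o,d=wray(s,im,u,v);ox,dx=tor(o)[0],d[:2]@X;oz,dz=o[2]*1000,d[2]
    n=np.hypot(dx,dz);best=[]
    for x in np.arange(-90,60,.1):
        z=min(25.55+(x+95)*.2727,55) if x<23.5 else 46.7
        cr=((x-ox)*dz-(z-oz)*dx)/n
        best.append((abs(abs(cr)-15),x,z,cr))
    return v,sorted(best)[:3]
E
python3 - <<'E'
from rest import *
s,im=np.load("w6.npy",allow_pickle=True);print(*mand(s,im))
E
```

```text
278.5 [(np.float64(0.005068025955369038), np.float64(-83.80000000000035), np.float64(28.604239999999905), np.float64(15.005068025955369)), (np.float64(0.03517304816204536), np.float64(-53.60000000000207), np.float64(36.839779999999436), np.float64(-15.035173048162045)), (np.float64(0.06429794877211847), np.float64(-53.70000000000206), np.float64(36.812509999999435), np.float64(-14.935702051227882))]
```

Emit:
carry_out(motion=[[[0, 0, 0], [-5, 0, -1.4], 50], [[0, 0, 0], [-11, 0, -3], 50], [[0, 0, 0], [-17, 0, -4.6], 50], [[0, 0, 0], [-23, 0, -6.3], 50], [[0, 0, 0], [-29, 0, -7.9], 50], [[0, 0, 0], [-35, 0, -9.5], 50], [[0, 0, 0], [-41, 0, -11.2], 50], [[0, 0, 0], [-46, 0, -12.5], 50]])

```text
time_s: 13.5
position: [0.4987, -0.0343, 0.2173]
eef_rot: [0.606, 0.795, -0.0, 0.0]
wrist_force: [-0.8, 4.0, 1.4]
width: 0.497
finger_force: 1.8
```

```bash
python3 - <<'E'
from rest import *
s,im=wget("w7");print(tor(s["position"]),s["position"],s["wrist_force"]);print(*mand(s,im))
E
```

```text
[-33.25691055 -28.64461428] [ 0.49865465 -0.03433748  0.21730063] [-0.80543951  3.98292057  1.4479416 ]
278.5 [(np.float64(0.015993971018339437), np.float64(-37.80000000000297), np.float64(41.14843999999919), np.float64(15.01599397101834)), (np.float64(0.02458120949953191), np.float64(-7.600000000004684), np.float64(49.38397999999872), np.float64(-15.024581209499532)), (np.float64(0.07489089374720415), np.float64(-7.700000000004678), np.float64(49.35670999999873), np.float64(-14.925109106252796))]
```

Emit:
carry_out(motion=[[[0, 0, 0], [-4, 0, -1.1], 50], [[0, 0, 0], [-8, 0, -2.2], 50], [[0, 0, 0], [-12, 0, -3.3], 50], [[0, 0, 0], [-16, 0, -4.4], 50], [[0, 0, 0], [-19, 0, -5.2], 50], [[0, 0, 0], [-22, 0, -6], 50], [[0, 0, 0], [-25, 0, -6.2], 50], [[0, 0, 0], [-27, 0, -6.2], 50]])

```text
time_s: 14.55
position: [0.5058, -0.0604, 0.2234]
eef_rot: [0.606, 0.795, -0.0, 0.0]
wrist_force: [0.1, 0.2, 0.7]
width: 0.502
finger_force: 0.1
```

Emit:
carry_out(motion=[[[0, 0, 0], [-1, 0, 0], 50], [[0, 0, 0], [-2, 0, 0], 50], [[0, 0, 0], [-3, 0, 0], 50], [[0, 0, 0], [-4, 0, 0], 50], [[0, 0, 0], [-5, 0, 0], 50], [[0, 0, 0], [-6, 0, 0], 50], [[0, 0, 0], [-6, 0, 0], 50], [[0, 0, 0], [-6, 0, 0], 50]])

```text
time_s: 15.55
position: [0.5073, -0.0657, 0.2234]
eef_rot: [0.606, 0.795, -0.0, -0.0]
wrist_force: [-0.3, 0.1, -0.4]
width: 0.494
finger_force: 0.0
```

```bash
python3 - <<'E'
from rest import *
s,im=wget("w8");print(tor(s["position"]),s["position"],s["wrist_force"]);print(*mand(s,im,hi=335))
E
```

```text
[ -0.70566097 -28.66587708] [ 0.50727389 -0.06572811  0.22335845] [-0.25943839  0.07595244 -0.39936507]
275.5 [(np.float64(0.035592843573045485), np.float64(-8.300000000004644), np.float64(49.19308999999873), np.float64(15.035592843573045)), (np.float64(0.037738528206498145), np.float64(23.29999999999356), 55, np.float64(-15.037738528206498)), (np.float64(0.04031321004567445), np.float64(28.19999999999328), 46.7, np.float64(-14.959686789954326))]
```

Emit:
carry_out(motion=[[[0, 0, 0], [5, 0, -5], 50], [[0, 0, 0], [10, 0, -25], 50], [[0, 0, 0], [10, 0, -50], 40], [[0, 0, 0], [10, -10, -80], 20], [[0, 0, 0], [10, -30, -100], 0], [[0, 0, 0], [10, -50, -100], 0], [[0, 0, 0], [10, -65, -100], 0], [[0, 0, 0], [10, -80, -100], 0]])

```text
time_s: 16.6
position: [0.4267, -0.0773, 0.3233]
eef_rot: [0.606, 0.795, 0.0, -0.0]
wrist_force: [0.1, -0.5, -0.0]
width: 0.003
finger_force: 0.0
```

```bash
python3 - <<'E'
from rest import *
s,im=wget("w9");print(tor(s["position"]),s["position"])
S=get_image("scene");np.save("s9.npy",S,allow_pickle=True)
print(proj(S,[tow(38.5,-84,46.7),tow(38.5,26,46.7),tow(38.5,58,51),tow(38.5,58,28)]))
a=cv2.resize(im["frame"][180:400,200:520],None,fx=1.25,fy=1.25)
b=cv2.resize(S["frame"][240:350,310:450],None,fx=2.86,fy=2.86)
c=np.zeros((max(a.shape[0],b.shape[0]),a.shape[1]+b.shape[1],3),np.uint8);c[:a.shape[0],:a.shape[1]]=a;c[:b.shape[0],a.shape[1]:]=b
print(c.shape);cv2.imwrite("pics/c9.png",c[:,:800,::-1])
E
```

```text
[ -10.94868833 -109.40863202] [ 0.42670533 -0.07728279  0.32327407]
[[373.83921379 321.67392943]
 [415.32927655 289.47812658]
 [426.73233512 279.45233533]
 [424.63551779 287.28556318]]
(315, 800, 3)
```

View pics/c9.png

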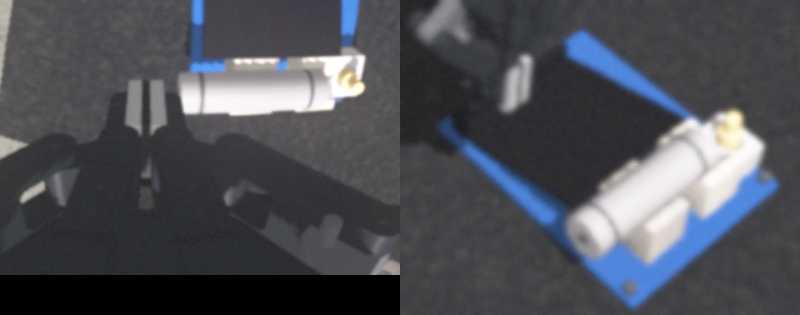

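The mandrel lies in both vees, with its near end at wrist pixel (344,254), its far end at about (466,252), and the pin upright beyond it. I'll compute its ends.

```bash
python3 - <<'E'
from rest import *
s,im=np.load("w9.npy",allow_pickle=True)
for u,v in((344,254),(466,252)): print([tor(wplane(s,im,u,v,z)).round(1) for z in(.035,.0467,.06)])
for k in(240,246,252,258,264):
    r=im["frame"][k,325:365].astype(int).sum(1);print(k,325+np.argmax(np.diff(r)),end="; ")
print(off(s,tow(38.5,-104,215)))
S=np.load("s9.npy",allow_pickle=True).item()
# scene: near end centre (composite 585,232)
u,v=310+(585-400)/2.86,240+232/2.86;print(u,v,tor(onplane(S,u,v,.0467)))
E
```

```text
[array([ 44.4, -83.6]), array([ 38.4, -84.8]), array([ 31.6, -86.1])]
[array([46.7, 41.9]), array([40.6, 35. ]), array([33.7, 27.2])]
240 341; 246 363; 252 343; 258 344; 264 345; [-49.5   5.4 108.3]
374.68531468531467 321.1188811188811 [ 38.6416308  -82.05266648]
```

Emit:
carry_out(motion=[[[0, 0, 0], [-15, 0, 5], 0], [[0, 0, 0], [-35, 0, 20], 0], [[0, 0, 0], [-49.5, 0, 50], 0], [[0, 0, 0], [-49.5, 0, 80], 0], [[0, 0, 0], [-49.5, 0, 100], 0], [[0, 0, 0], [-49.5, 0, 108], 0], [[0, 0, 0], [-49.5, 2, 108], 0], [[0, 0, 0], [-49.5, 4, 108], 0]])

```text
time_s: 17.7
position: [0.4453, -0.1243, 0.2163]
eef_rot: [0.606, 0.795, 0.0, 0.001]
wrist_force: [0.5, 1.3, -0.8]
width: -0.001
finger_force: 0.0
```

Emit:
carry_out(motion=[[[0, 0, 0], [0, 2, 0], 0], [[0, 0, 0], [0, 5, 0], 0], [[0, 0, 0], [0, 8, 0], 0], [[0, 0, 0], [0, 11, 0], 0], [[0, 0, 0], [0, 14, 0], 0], [[0, 0, 0], [0, 17, 0], 0], [[0, 0, 0], [0, 19, 0], 0], [[0, 0, 0], [0, 20, 0], 0]])

```text
time_s: 18.7
position: [0.4639, -0.1186, 0.2153]
eef_rot: [0.606, 0.795, -0.0, -0.0]
wrist_force: [-1.8, -0.0, 1.4]
width: -0.0
finger_force: 1.4
```

```bash
python3 - <<'E'
from rest import *
s,im=wget("w10");print(tor(s["position"]),s["position"],s["wrist_force"]@np.r_[Y,0])
S=get_image("scene");np.save("s10.npy",S,allow_pickle=True)
S0=np.load("s9.npy",allow_pickle=True).item()
d=np.abs(S["frame"].astype(int)-S0["frame"])[270:305,405:440].sum(2);print((d>60).sum())
# scene: bands of the mandrel along its top line
for Q in(S0,S):
    P=proj(Q,[tow(38.5,y,61.7) for y in np.arange(-20,52,1.)])
    g=[int(cv2.getRectSubPix(Q["frame"],(1,1),tuple(map(float,p))).sum()) for p in P];print(g)
E
```

```text
[ 38.73713807 -84.5582423 ] [ 0.46385296 -0.11859266  0.21534159] -1.7265203704806489
168
[671, 668, 670, 670, 668, 667, 667, 669, 669, 670, 672, 676, 673, 672, 669, 670, 672, 672, 672, 669, 669, 669, 669, 661, 653, 641, 611, 581, 558, 548, 562, 590, 622, 648, 657, 664, 668, 673, 677, 683, 692, 704, 714, 724, 725, 721, 721, 722, 696, 674, 652, 600, 549, 517, 508, 514, 538, 575, 623, 639, 653, 669, 656, 601, 547, 504, 465, 424, 397, 370, 352, 324]
[670, 672, 671, 671, 671, 670, 670, 671, 670, 669, 669, 670, 669, 669, 670, 669, 669, 670, 670, 668, 669, 670, 670, 669, 669, 670, 669, 669, 669, 671, 670, 669, 670, 671, 669, 666, 666, 651, 635, 613, 581, 553, 535, 536, 558, 590, 622, 650, 656, 663, 666, 664, 658, 652, 643, 629, 620, 623, 640, 647, 653, 664, 650, 596, 543, 497, 456, 415, 390, 362, 345, 320]
```

Emit:
carry_out(motion=[[[0, 0, 0], [0, 2, 0], 0], [[0, 0, 0], [0, 4, 0], 0], [[0, 0, 0], [0, 6, 0], 0], [[0, 0, 0], [0, 7, 0], 0], [[0, 0, 0], [0, 8, 0], 0], [[0, 0, 0], [0, 9, 0], 0], [[0, 0, 0], [0, 9.5, 0], 0], [[0, 0, 0], [0, 9.5, 0], 0]])

```text
time_s: 19.8
position: [0.473, -0.1161, 0.2154]
eef_rot: [0.606, 0.795, 0.0, 0.0]
wrist_force: [-1.4, 0.3, 0.5]
width: 0.004
finger_force: 0.8
```

Emit:
carry_out(motion=[[[0, 0, 0], [0, 0.2, 0], 0], [[0, 0, 0], [0, 0.4, 0], 0], [[0, 0, 0], [0, 0.6, 0], 0], [[0, 0, 0], [0, 0.8, 0], 0], [[0, 0, 0], [0, 1, 0], 0], [[0, 0, 0], [0, 1, 0], 0], [[0, 0, 0], [0, 1, 0], 0], [[0, 0, 0], [0, 1, 0], 0]])

```text
time_s: 20.8
position: [0.4739, -0.1159, 0.2154]
eef_rot: [0.606, 0.795, 0.0, 0.0]
wrist_force: [-2.1, -1.3, -0.8]
width: 0.001
finger_force: 1.1
```

```bash
cat > band.py <<'E'
from rest import *
s,im=wget("w11");print(s["time_s"],tor(s["position"]),s["wrist_force"]@np.r_[Y,0])
S=get_image("scene");np.save("s11.npy",S,allow_pickle=True)
for n in("s9","s10","s11"):
    Q=np.load(n+".npy",allow_pickle=True).item()
    ys=np.arange(-20,46,.5);P=proj(Q,[tow(38.5,y,61.7) for y in ys])
    g=np.array([cv2.getRectSubPix(Q["frame"].astype(np.float32),(1,1),tuple(map(float,p))).sum() for p in P])
    print(n,g.astype(int)[60::2]if n=="s11" else "")
    # brass pin blob
    f=Q["frame"][265:300,410:440].astype(int);m=(f[...,0]-f[...,2])>45;p=np.argwhere(m);print(m.sum(),p.mean(0),p.min(0),p.max(0))
E
python3 band.py
```

```text
20.8 [ 38.80240269 -74.12699282] -2.359136946935363
s9 
59 [19.91525424 14.69491525] [14 11] [26 19]
s10 
28 [17.17857143 16.64285714] [14 14] [20 19]
s11 [667 668 668 668 668 669 672 669 669 670 671 671 671 669 667 667 667 666
 650 629 603 571 549 540 553 578 606 632 653 660 662 663 657 638 616 593]
7 [15. 18.] [14 16] [17 19]
```

Emit:
carry_out(motion=[[[0, 0, 0], [0, 0.2, 0], 0], [[0, 0, 0], [0, 0.4, 0], 0], [[0, 0, 0], [0, 0.6, 0], 0], [[0, 0, 0], [0, 0.8, 0], 0], [[0, 0, 0], [0, 1, 0], 0], [[0, 0, 0], [0, 1.2, 0], 0], [[0, 0, 0], [0, 1.4, 0], 0], [[0, 0, 0], [0, 1.5, 0], 0]])

```text
time_s: 21.9
position: [0.4754, -0.1155, 0.2154]
eef_rot: [0.606, 0.795, 0.0, 0.0]
wrist_force: [-1.5, -0.4, -0.6]
width: -0.001
finger_force: 1.1
```

```bash
python3 band.py | head -6; python3 - <<'E'
from rest import *
s,im=np.load("w11.npy",allow_pickle=True)
S=np.load("s11.npy",allow_pickle=True).item()
print(proj(S,[tow(38.5,58,51),tow(38.5,50,40),tow(38.5,66,40),tow(38.5,58,28)]))
f=S["frame"][270:298,412:442].astype(int)
for r in f: print(" ".join("%3d"%k for k in r[:,2]))
E
```

```text
21.9 [ 38.79026729 -72.63936403] -1.556087047466254
s9 
59 [19.91525424 14.69491525] [14 11] [26 19]
s10 
28 [17.17857143 16.64285714] [14 14] [20 19]
s11 [668 669 671 673 671 671 673 670 669 669 669 668 669 670 670 670 669 667
[[426.73233512 279.45233533]
 [423.02114641 285.33691368]
 [428.39269796 281.1506741 ]
 [424.63551779 287.28556318]]
 64  65  68  67  68  68  67  67  66  71  72  72  74  71  68  67  69  70  73  70  71  69  72  71  71  68  70  72  69  73
 60  67  63  64  66  68  67  69  66  72  71  73  73  66  68  63  68  70  74  70  67  69  70  64  69  66  71  71  69  70
 65  67  68  69  69  69  70  70  67  70  70  72  71  68  63  60  62  67  67  67  68  68  68  68  69  66  69  68  68  69
 69  69  69  69  69  69  67  72  69  68  71  72  71  68  66  63  66  66  65  66  68  69  70  69  69  71  69  71  67  65
 66  67  68  69  71  68  67  65  68  67  64  68  70  70  67  68  64  67  68  68  66  71  70  68  69  72  66  70  70  70
 68  65  67  66  67  69  65  65  67  66  66  70  71  71  70  70  68  68  66  68  68  66  68  69  68  69  68  67  67  68
 66  70  69  67  69  68  70  71  78
[... 1904 characters left out ...]
 242 241 241 240 238 236 228 213 186 193 219 236 247 251 252 252 251 248 236 196 128  79  68  71  74
240 240 240 242 240 241 240 239 236 234 228 219 194 189 220 241 249 251 252 251 250 247 239 221 167 109  75  69  68  73
241 241 241 241 240 239 239 235 233 227 219 203 194 209 237 249 251 252 251 249 245 238 228 203 144  95  73  70  70  70
241 241 240 240 239 237 233 231 225 216 207 210 220 236 247 250 251 250 248 243 237 230 221 187 129  84  72  72  72  71
240 239 239 238 235 233 229 221 215 208 218 231 242 247 249 250 249 246 241 234 230 226 212 167 115  79  69  72  69  67
239 237 236 234 231 225 219 212 208 220 235 246 249 250 249 246 243 238 234 230 228 222 199 152  99  75  70  69  69  69
```

Emit:
carry_out(motion=[[[0, 0, 0], [0, 0.1, 0], 0], [[0, 0, 0], [0, 0.2, 0], 0], [[0, 0, 0], [0, 0.3, 0], 0], [[0, 0, 0], [0, 0.4, 0], 0], [[0, 0, 0], [0, 0.5, 0], 0], [[0, 0, 0], [0, 0.6, 0], 0], [[0, 0, 0], [0, 0.7, 0], 0], [[0, 0, 0], [0, 0.7, 0], 0]])

```text
time_s: 23.0
position: [0.476, -0.1153, 0.2154]
eef_rot: [0.606, 0.795, -0.0, -0.0]
wrist_force: [-2.4, -0.6, 0.6]
width: -0.002
finger_force: 1.3
```

```bash
python3 band.py | tail -4
```

```text
28 [17.17857143 16.64285714] [14 14] [20 19]
s11 [668 668 668 667 668 668 668 668 668 669 668 668 669 669 668 668 668 670
 665 661 657 635 606 579 550 540 554 582 614 634 648 659 664 662 658 651]
13 [14.15384615 18.92307692] [12 16] [18 21]
```

Emit:
carry_out(motion=[[[0, 0, 0], [0, -3, 0], 0], [[0, 0, 0], [0, -12, 0], 0], [[0, 0, 0], [0, -15, -25], 0], [[0, 0, 0], [0, -15, -60], 0], [[0, 0, 0], [10, 10, -80], 0], [[0, 0, 0], [20, 50, -80], 0], [[0, 0, 0], [40, 90, -80], 0], [[0, 0, 0], [60, 115, -80], 0]])

```text
time_s: 24.1
position: [0.572, -0.0263, 0.2958]
eef_rot: [0.606, 0.795, 0.0, 0.001]
wrist_force: [-0.5, -0.1, 0.8]
width: 0.0
finger_force: 0.0
```

Emit:
carry_out(motion=[[[0, 0, 0], [0, 0, 0], 0], [[0, 0, 0], [0, 0, 0], 0], [[0, 0, 0], [0, 0, 0], 0], [[0, 0, 0], [0, 0, 0], 0], [[0, 0, 0], [0, 0, 0], 0], [[0, 0, 0], [0, 0, 0], 0], [[0, 0, 0], [0, 0, 0], 0], [[0, 0, 0], [0, 0, 0], 0]])

```text
time_s: 25.1
position: [0.571, -0.0269, 0.2954]
eef_rot: [0.606, 0.795, -0.0, 0.0]
wrist_force: [0.4, -0.2, 0.2]
width: -0.002
finger_force: 0.0
```

```bash
python3 - <<'E'
from rest import *
s,im=wget("w12");print(tor(s["position"]),s["position"])
pts=[tow(38.5,50,46.7),tow(38.5,58,51),tow(38.5,58,28),tow(38.5,-60,46.7),tow(38.5,50,61.7)]
P=wproj(s,im,pts);print(P.round(1))
c=P[1];x0,y0=int(c[0])-40,int(c[1])-30
f=im["frame"][y0:y0+50,x0:x0+70].astype(int);print(x0,y0)
for r in f[::2]: print("".join("b" if p[0]-p[2]>30 and p.sum()>250 else ("#" if p.sum()>600 else "+" if p.sum()>400 else "." ) for p in r))
# mandrel bands along top line
ys=np.arange(-65,52,1.);Q=wproj(s,im,[tow(38.5,y,61.7) for y in ys])
g=[int(cv2.getRectSubPix(im["frame"].astype(np.float32),(1,1),tuple(map(float,q))).sum()) for q in Q];print(g)
E
```

```text
[-21.18351176  43.07656711] [ 0.57101067 -0.0269421   0.29538606]
[[324.7 280.5]
 [334.7 283.2]
 [333.3 269.2]
 [196.5 276.7]
 [325.2 290.6]]
294 253
##########++++++++++......+++++++++++++##################+............
++++++++++++++++++++......++++++++++++....+++..++#######+.............
........+++++++++++.......++++++++++++............+######+............
........+++++++++++.......++++++++++++.............+#####+............
........+++++++++++.......++++++++++++.............+#####+............
.......+++++++++++++......++++++++++++.............+#####+............
.......+++++++++++++......++++++++++++.............+#####+............
.......++++++++++++.......+++++++++++++............+#####+............
.......++++++++++++........++++++++++++............+#####+............
.......++++++++++++........++++++++++++.............+####+............
.......++++++++++++........++++++++++++.............+####+............
......+++++++++++++........++++++++++++..............+##++............
......+++++++++++++........++++++++++++..............++++.............
......+++++++++++++.......+
[... 710 characters left out ...]
...........................................
......................................................................
[328, 348, 373, 390, 392, 394, 441, 614, 748, 765, 765, 765, 765, 764, 765, 765, 765, 764, 765, 764, 758, 727, 716, 749, 764, 764, 765, 765, 765, 765, 765, 765, 765, 764, 765, 765, 765, 765, 765, 765, 765, 765, 760, 733, 656, 542, 450, 378, 323, 284, 279, 269, 263, 263, 267, 265, 268, 268, 268, 295, 360, 464, 609, 732, 763, 765, 765, 765, 765, 764, 764, 765, 765, 765, 765, 765, 763, 752, 680, 453, 275, 248, 243, 239, 246, 246, 244, 243, 245, 248, 248, 248, 246, 244, 240, 237, 234, 236, 231, 233, 232, 236, 230, 223, 237, 234, 239, 234, 235, 238, 228, 236, 231, 228, 220, 222, 222]
```

Emit:
carry_out(motion=[[[0, 0, 0], [8, -10, 0], 0], [[0, 0, 0], [16, -20, 0], 0], [[0, 0, 0], [24, -30, 0], 0], [[0, 0, 0], [30, -40, 0], 0], [[0, 0, 0], [30, -45, 0], 0], [[0, 0, 0], [30, -45, 0], 0], [[0, 0, 0], [30, -45, 0], 0], [[0, 0, 0], [30, -45, 0], 0]])

```text
time_s: 26.15
position: [0.52, -0.0101, 0.2955]
eef_rot: [0.606, 0.795, 0.0, 0.0]
wrist_force: [0.0, -0.7, -0.9]
width: -0.004
finger_force: 0.0
```

```bash
python3 - <<'E'
from rest import *
s,im=wget("w13");print(tor(s["position"]),s["position"])
pts=[tow(38.5,50,46.7),tow(38.5,58,51),tow(38.5,58,28),tow(38.5,-60,46.7),tow(38.5,50,61.7),tow(38.5-8,58,28),tow(56.5,72,28)]
P=wproj(s,im,pts);print(P.round(1))
c=P[1];x0,y0=int(c[0])-35,int(c[1])-32
f=im["frame"][y0:y0+54,x0:x0+64].astype(int);print(x0,y0)
for r in f: print("".join("b" if p[0]-p[2]>22 and p.sum()>250 else ("#" if p.sum()>700 else "+" if p.sum()>450 else "." ) for p in r))
ys=np.arange(-65,56,1.)
for z in(55,61.7):
    Q=wproj(s,im,[tow(38.5-(9 if z==55 else 0),y,z if z>60 else 58.7) for y in ys])
    g=np.array([int(cv2.getRectSubPix(im["frame"].astype(np.float32),(1,1),tuple(map(float,q))).sum()) for q in Q]);print(g)
E
```

```text
[-50.92692715  -1.68573918] [ 0.51995765 -0.01014514  0.29546521]
[[375.3 307.8]
 [385.  310.3]
 [380.4 295.6]
 [249.8 307.6]
 [378.1 318.3]
 [381.2 288.5]
 [392.6 310. ]]
350 278
..................++++++++++++++++######+++++++++...............
.................++++++++++++++++########++++##++...............
.................+++++++++++++++#########++++###+...............
...++++++++++++++++++++++++++++##########++++##++...............
.++++################++++++++++#########++++++++................
.++###################+++++++++########+++++++++................
.++##################+#+++++++++######++++++++++................
..++#################+#++++++++++++#++++++++##++................
...++#########+########+++++++++++++++++++++###+................
....+++######++++++#+++++++++++...........+++#++................
....++++++++++++++++#+++++++................+++.................
.....+++++++++++++++++++++......................................
.....++++++++++++++++++++.......................................
......++++++++++++++++++........................................
..........
[... 2873 characters left out ...]
 227 204
 204 204 208 205 210 211 207 206 205 208 202 204 208 214 212 207 209 210
 208 212 212 206 211 202 207 209 206 210 211 204 206 205 206 216 213 211
 220 223 223 218 225 227 219 224 221 221 215 223 225]
[246 244 293 350 382 401 392 355 335 329 325 329 331 332 328 330 325 305
 260 221 206 195 201 196 199 207 195 198 204 207 205 204 201 200 199 206
 207 203 203 199 207 200 200 205 199 199 198 195 203 205 199 203 195 195
 198 193 204 211 211 214 304 411 465 479 476 468 409 306 253 262 289 276
 229 204 199 202 202 204 208 208 206 205 202 207 204 208 207 206 208 209
 208 203 208 213 207 209 213 204 217 212 207 212 213 219 212 208 210 209
 210 226 225 223 223 229 222 228 228 229 231 229 213]
```

Emit:
carry_out(motion=[[[0, 0, 0], [-15, 3, -5], 0], [[0, 0, 0], [-35, 6, -10], 0], [[0, 0, 0], [-60, 10, -15], 0], [[0, 0, 0], [-85, 14, -20], 0], [[0, 0, 0], [-110, 18, -20], 0], [[0, 0, 0], [-130, 22, -20], 0], [[0, 0, 0], [-141, 22, -20], 0], [[0, 0, 0], [-141, 22, -20], 0]])

```text
time_s: 27.2
position: [0.5783, -0.1409, 0.3151]
eef_rot: [0.607, 0.795, -0.0, -0.0]
wrist_force: [-0.3, -0.6, 0.4]
width: -0.001
finger_force: 0.0
```

```bash
python3 - <<'E'
from rest import *
s,im=wget("w14");print(s["time_s"],tor(s["position"]),s["position"])
pts=[tow(38.5,50,46.7),tow(38.5,58,51),tow(38.5,58,28),tow(38.5,-60,46.7),tow(38.5,50,61.7),tow(38.5-8,58,28),tow(56.5,72,28)]
P=wproj(s,im,pts);print(P.round(1))
c=P[1];x0,y0=int(c[0])-35,int(c[1])-25
f=im["frame"][y0:y0+50,x0:x0+64].astype(int);print(x0,y0)
for r in f: print("".join("b" if p[0]-p[2]>22 and p.sum()>250 else ("#" if p.sum()>740 else "+" if p.sum()>450 else "." ) for p in r))
ys=np.arange(-65,60,1.)
Q=wproj(s,im,[tow(38.5,y,61.7) for y in ys])
print([int(cv2.getRectSubPix(im["frame"].astype(np.float32),(1,1),tuple(map(float,q))).sum()) for q in Q])
E
```

```text
27.2 [90.61891846 19.82224143] [ 0.57826408 -0.14091096  0.315144  ]
[[355.6 139.3]
 [366.7 140.1]
 [362.3 137.2]
 [215.6 141.3]
 [358.2 141.4]
 [362.5 127.6]
 [378.  158.7]]
331 115
++++++++++++++++++++++++++++++++++++++++++++....................
+++++++++++++++++++++++++++++++++++++++++++++++++...............
+++++++++++++++++++++++++++++++++++++++++++++++++...............
++++++++++++++++++++++++++++++++++++++++++++++++++..............
++++++++++++++++++++++++++++++++++++++++++++++++++..............
++++++++..++++++++++++++++++++++++++++++++++++++++..............
++++++.....++++++++++++++++++++++++++++++++++++++...............
++++++......+++++++++++++++++++++++++++++++++++++...............
+++++++.....+++++++++++++++++++++++++++++++++++++...............
+++++++.....+++++++++++++++++++++++++++++++++++++...............
+++++++.....++++++++++++++++++++++++++++++++++++++..............
+++++++.....++++++++++++++++++++++++++++++++++++++..............
+++++++.....+++++++++++++++++bbbbbb+++++++++++++++..............
+++++++.....+++++++++++++++++bbbbbbbbbb+++++++##++..............
+++++++
[... 2258 characters left out ...]
.........
###############+++++++++++++++++++++++++++......................
[294, 305, 303, 300, 290, 289, 339, 542, 728, 754, 756, 757, 757, 757, 757, 756, 757, 757, 756, 746, 682, 587, 590, 704, 752, 757, 757, 757, 757, 758, 758, 757, 758, 758, 758, 758, 758, 758, 758, 757, 757, 757, 757, 757, 757, 757, 757, 757, 758, 758, 758, 758, 758, 758, 757, 757, 757, 757, 757, 758, 758, 757, 757, 757, 757, 757, 757, 757, 758, 757, 757, 757, 757, 758, 758, 758, 758, 757, 758, 758, 758, 759, 758, 758, 758, 758, 758, 758, 759, 758, 758, 757, 734, 672, 579, 555, 547, 550, 553, 549, 507, 419, 365, 412, 494, 541, 551, 554, 552, 554, 551, 555, 558, 555, 554, 581, 696, 750, 752, 736, 707, 718, 750, 757, 757]
```

```bash
python3 -c "
from h import *
print(finish_job())"
```

```text
the job is handed in; nothing more can be done
None
```

The job is handed in at about 27 s on the robot's clock. My last camera check had the mandrel in both vees touching the brass pin (centre about y = -4 mm) and the pin upright in the bore; I did not re-check the bystanders, though the arm never came near them.

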